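Stow a leather stamp in the one empty cell of a covered crate

TASK

Put the wooden-handled stamp away in the covered crate: only one of its six cells is empty, and you can find it only by pressing the covers gently to feel which one sinks all the way. Lower the stamp upright to the bottom of that cell and let go of it, then tilt the hand valve's lever fully over towards the crate, hold it there for about a second to close the crate's air clamps, and let it spring back to centre. Never tilt the lever away from the crate, and leave the other things on the bench where they are.

Things in the scene. Friction and masses are not known exactly. Their poses are not given: they have to be found in the camera images.
- crate: Wooden crate fixed to the bench, 138 (x) x 204 (y) x 80 mm (z) outside, walls 6 mm, partitions 6 mm and 69 mm high. Six 60 mm square cells, centred at x = -33 or +33 mm and y = -66, 0 or +66 mm from the origin, each closed by a cover. Three cells hold tall stock, two low stock, one is empty; all look alike, and vary each time. Origin: centre of its underside, on the bench; z up.
- covers (a point): Point at the crate's middle (x = y = 0), level with the tops of its six covers at rest, 76 mm above the bench, 4 mm below the rim. Covers: plain aluminium plates 56 mm square on rubber (4 N per mm) on a carrier that slides straight down, sprung up with 2 N (top) to 3 N (bottom). Over tall stock a cover stops after 5 mm, over low stock after 25 mm.
- seat (a point): Point at the crate's middle (x = y = 0), 24 mm above the bench: the height where the top of the empty cell's cover meets its end stop after sinking 52 mm. The stamp stands on the cover there, at most 2 mm lower, and its weight keeps it down.
- stamp: Leather stamp standing upright and loose on the bench, 130 mm tall, 0.38 to 0.56 kg: round steel foot 46 mm in diameter and 28 mm high, short thin neck, then a dark wooden cylindrical handle 31 mm in diameter from 38 to 130 mm above the underside. Origin: centre of the underside; z up along the handle.
- valve: Hand valve: grey box 90 x 90 x 55 mm fixed to the bench on the robot's right, two brass stubs on its far (+x) face, a spring-centred lever on its top. Origin: centre of its underside; z up; its y axis points to the robot's left (up to 0.4 rad askew), towards the crate: that is the way to tilt the lever.
- lever_ball (a point): Centre of the black ball, 28 mm in diameter, on top of the valve's steel lever (12 mm thick rod), 75 mm from the lever's pivot, which is on the valve's axis 55 mm above the bench; at rest the ball's centre is 130 mm above the bench.
- valve_lever (a joint): Tilt of the lever, rad: 0 upright (where its spring holds it), positive towards the valve's +y (towards the crate), stops at +0.5 and -0.5. Spring 0.6 N m per rad: about 4 N at the ball when fully over.
- steel_cup: Bystander: open steel cup, 72 mm across, 85 mm tall, on the left. Origin: centre of the underside.
- torch: Bystander: black torch standing upright, 38 mm across, 150 mm tall. Origin: centre of the underside.
- rivet_jar: Bystander: glass jar with steel cap, 72 mm across, 90 mm tall, at the far side. Origin: centre of the underside.
- mallet: Bystander: mallet lying down, 200 mm long, at the far right. Origin: under its middle, on the bench.
- sleeve_stack: Bystander: stack of five black key sleeves, 75 x 42 x 43 mm. Origin: centre of the underside.
- slicker: Bystander: light wooden rod lying down, 120 mm long, 28 mm in diameter, on the left. Origin: under its middle, on the bench.
Not all that is in view belongs to the job. What is shaped like the valve but orange or turquoise is not meant.

How it is judged:
By the outcome, as a careful person would: the job done as asked, in the order asked, and still so for the second after the job is handed in, with the robot touching nothing.
It also fails if it takes over 72 s, if anything falls off the work surface, if the arm or the gripper's body presses on something with over 40 N, if the wrist force passes 120 N, or if a joint passes its speed limit or range.

ROBOT

A 6-joint arm with a two-finger parallel gripper is mounted at the origin on the work surface. World frame = base frame: x ahead of the robot, y to its left, z up, the work surface at z = 0. Lengths are in mm, angles in degrees, forces in N, time in s.
With the tool pointing down it reaches from about 350 to 850 mm from the base axis. Payload 8.1 kg.
Tool frame: the origin (TCP) lies at the very end of the fingers, on their centre line; the grasp point (between the pads) lies 19 mm behind it (r.grip_point_offset is the distance from the TCP to the grasp point, in mm); z points along the fingers, y is the line along which they close (so a half turn about z gives the same grasp; the last joint's range is limited). The gripper opens to 85 mm and grips with 20 to 120 N. Pads are 22 mm wide; open, the fingers measure 114 mm over their backs; the gripper's body (76 mm by 85 mm) begins 54 mm behind the grasp point. The pads swing forward as they close: fully open they stand 13 mm farther back than shut.
Start: joints at [63.06, 7.471, 85.268, -0, 87.261, -4.893], TCP at [225.203, 556.137, 195.092] pointing down, gripper open.
Joint ranges: [-169.43, 169.43], [-51.17, 129.36], [1.28, 143.12], [-76.62, 256.62], [0, 156.53], [-152.29, 152.29]. Speed limits (degrees/s): [136.94, 136.94, 159.86, 180, 180, 180].

INTERFACE

Orientations are given as [roll, pitch, yaw] about the fixed x, y, z axes, in that order (R = Rz(yaw) Ry(pitch) Rx(roll)).
In Python, from bench import status, eyes, r gives the robot as it stands.
- The arm moves only by the shell command python3 -m handwheel 'ROWS' [FORCE]. ROWS is a JSON object whose one key "series" holds a list that holds one entry, the list of rows, each a list of 7 numbers: the shift along the tool's x, y, z in cm, then the turn, a rotation vector about the tool's x, y, z in rad, then the opening, from 0 (shut) to 1 (fully open). In form: {"series": [[[tx, ty, tz, rx, ry, rz, claw], ...]]}. A call has 1 to 12 rows; each row is the pose to reach, as a shift and turn from the pose commanded when the call began, along the tool's axes at that moment; what a row does not reach only later rows make up. A row lasts 1/8 s, in which the tool goes at most 62.5 mm and 10.7 degrees, less where a joint would pass 70% of its speed; a pose out of reach is approached as far as the arm can. A call with a gripper value outside its range is refused whole. The fingers move at their own pace and stop on an object; FORCE is the grip in N (left out, the last holds). Time passes only in rows, so rows that repeat a pose let the fingers close. It gives the time, the measured TCP pose, the force, the opening and the grip force at its end, in the units of the state.
- status.sense(): the state, without advancing time (a new reading comes with each control period).
- eyes.snapshot(name): name is "side" or "top"; returns a dict with "img" (400x640x3 uint8, red, green, blue), "mtx" (3x3 intrinsics, pixels), "k1" (the pictures are not rectified: a ray, as slopes to the right and down, at radius r is drawn at 1 + k1 r^2 times it, then the intrinsics apply), "R" (3x3) and "t" (3): a world point X has camera coordinates R X + t. Camera axes: x right, y down, z forward; pixel columns grow to the right and rows downward; lengths in mm; the calibration is good to about 2 mm. A picture is of the moment at which its call begins. There is no depth.
- r.hand_in(): hands the job in; it is judged then, once.
The state is a dict: "time": time; "joint_pos": joint angles; "qd": joint speeds; "joint_efforts": joint torques, N m; "tool_pos": TCP position; "tcp_rot": TCP orientation; "ft_force": force on the tool from outside, world axes, zero at the start; "wrist_torque": the same for the moment, N m; "finger_gap": finger opening in mm; "grip_force": force on a finger pad.
Only numpy, scipy, OpenCV 4.12 (cv2) and the standard library are available. Lean on these libraries where they do the work, as an engineer would, in place of code of your own. Each camera call takes 0.05 s, during which the arm holds its last target. There are 200 camera calls.

## Working session

There is one attempt and no reset: what is moved stays moved. The work goes in short steps, Python scripts to look and compute and a shell command to move; the robot and the scene stay as the last step left them, time stands still between calls to the robot, and variables do not carry over. Pictures are saved under pics/ and viewed, at most 10 in all, crops included, and the job is handed in when it is done.

```bash
mkdir -p pics; ls; python3 - <<'E'
from bench import status, eyes, r
import cv2
s=status.sense(); print(s)
for n in("side","top"):
    d=eyes.snapshot(n); cv2.imwrite(f"pics/{n}0.png",d["img"][:,:,::-1]); print(n,d["mtx"],d["k1"],d["R"],d["t"])
E
```

```text
pics
{'time': 0.0, 'joint_pos': array([ 6.30596801e+01,  7.51564906e+00,  8.53292191e+01,  7.82423886e-04,
        8.72610020e+01, -4.89281899e+00]), 'qd': array([-0.06194014, -0.01722525,  0.04006347, -0.02817599,  0.07966062,
       -0.07682492]), 'joint_efforts': array([-1.27840744e-03, -5.69392884e+01, -5.00556529e+01, -4.00438466e-04,
        1.47504627e-02, -6.53979578e-05]), 'tool_pos': array([224.91870501, 555.58767122, 194.03942551]), 'tcp_rot': array([-1.79894582e+02, -9.80848742e-03,  1.57952452e+02]), 'ft_force': array([0.5435863 , 0.31903604, 0.55945329]), 'wrist_torque': array([-0.02537317, -0.01565838,  0.04876984]), 'grip_force': 0.0, 'finger_gap': 85.66046537483639}
side [[389.65282136   0.         320.07328808]
 [  0.         389.65282136 192.51304531]
 [  0.           0.           1.        ]] 0.001248300977931455 [[ 0.98646529 -0.16343848  0.01319434]
 [-0.11221149 -0.73156345 -0.67247565]
 [ 0.11956089  0.66189333 -0.74000163]] [-538.97117799  119.93134795  988.6507619 ]
top [[462.08580079   0.         323.35402272]
 [  0.         462.08580079 206.45664609]
 [  0.           0.           1.        ]] -0.035849970788455726 [[ 0.00935775 -0.99995251 -0.00272206]
 [-0.9867418  -0.00879296 -0.16205957]
 [ 0.16202794  0.00420249 -0.98677722]] [ -11.92412702  568.62546207 1133.87299228]
```

View pics/top0.png

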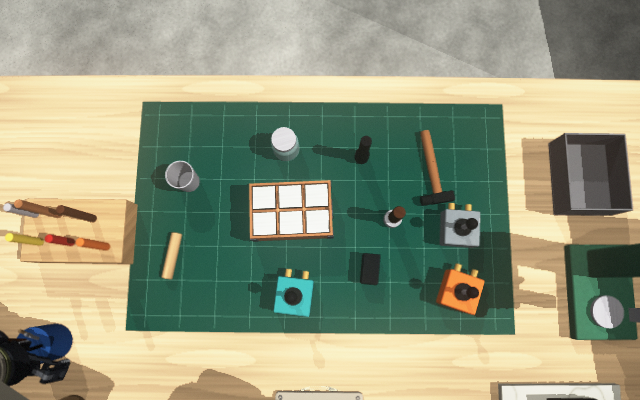

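View pics/side0.png

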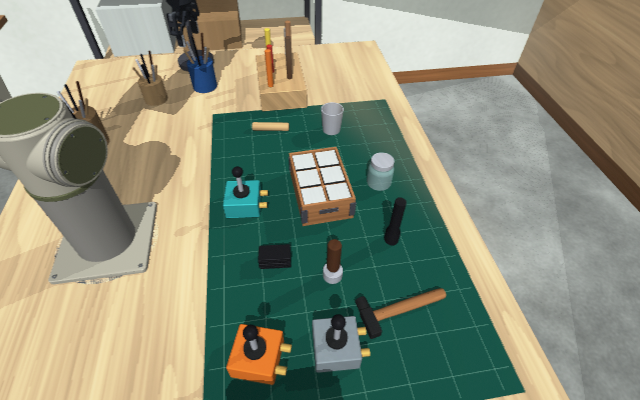

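The top view shows the crate at (290,209), the stamp at (394,216) and the grey valve at (460,226). The lookalikes are the orange valve (461,290) and the turquoise one (293,295). The torch at (363,150) is all black. The grey valve is the one meant, by its colour. The stamp is the brown handle on a steel foot. I'll confirm both in an enlarged crop.

```bash
cat > h.py <<'E'
from bench import status, eyes, r
import cv2, numpy as np
def proj(d,X):
    c=d["R"]@np.asarray(X,float)+d["t"]; s=c[:2]/c[2]; s=s*(1+d["k1"]*(s@s))
    return d["mtx"][:2,:2]@s+d["mtx"][:2,2]
def ray(d,p):
    q=(np.asarray(p,float)-d["mtx"][:2,2])/np.diag(d["mtx"])[:2]; s=q.copy()
    for _ in range(8): s=q/(1+d["k1"]*(s@s))
    v=d["R"].T@np.array([*s,1]); return -d["R"].T@d["t"], v/np.linalg.norm(v)
def plane(d,p,z):
    o,v=ray(d,p); return o+v*(z-o[2])/v[2]
def tri(d1,p1,d2,p2):
    A=[];b=[]
    for d,p in((d1,p1),(d2,p2)):
        o,v=ray(d,p); P=np.eye(3)-np.outer(v,v); A.append(P); b.append(P@o)
    x=np.linalg.lstsq(np.vstack(A),np.hstack(b),rcond=None)[0]
    return x, max(np.linalg.norm(P@x-q) for P,q in zip(A,b))
E
python3 - <<'E'
from h import *
t=cv2.imread("pics/top0.png");s=cv2.imread("pics/side0.png")
C=cv2.INTER_CUBIC
a=cv2.resize(t[160:260,240:340],(300,300),interpolation=C)
b=cv2.resize(t[170:260,370:490],(400,300),interpolation=C)
c=cv2.resize(s[140:230,280:360],(267,300),interpolation=C)
e=cv2.resize(s[230:380,300:400],(200,300),interpolation=C)
im=np.zeros((600,700,3),np.uint8)
im[:300,:300]=a;im[:300,300:]=b;im[300:,:267]=c;im[300:,300:500]=e
cv2.imwrite("pics/crop1.png",im)
E
```

```text
(no output)
```

View pics/crop1.png

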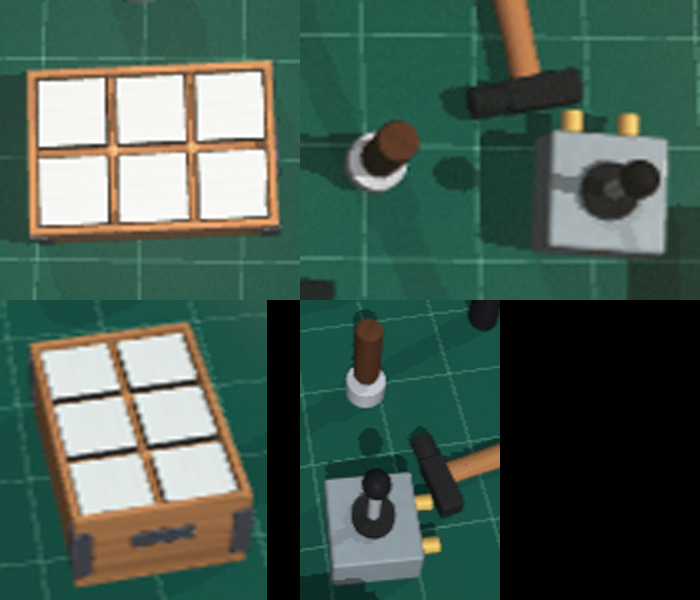

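```bash
python3 - <<'E'
from h import *
T=eyes.snapshot("top");S=eyes.snapshot("side")
def comps(m,amin):
    n,l,st,c=cv2.connectedComponentsWithStats(m.astype(np.uint8),connectivity=4)
    return [(c[i],st[i],l==i) for i in range(1,n) if st[i,4]>=amin]
def box(im,x0,x1,y0,y1):
    m=np.zeros(im.shape[:2],bool); m[y0:y1,x0:x1]=1; return m
cv={}
for n,d,b in(("T",T,(240,340,170,245)),("S",S,(285,360,140,225))):
    g=d["img"].astype(int); m=(g.min(2)>170)&box(g,*b)
    cv[n]=[c for c,st,_ in comps(m,80)]; print(n,len(cv[n]))
P=[]
for p in cv["T"]:
    x,e=min((tri(T,p,S,q) for q in cv["S"]),key=lambda k:k[1]+abs(k[0][2]-76)); P.append(x); print(x.round(1),round(e,2))
P=np.array(P)
# crate fit: match sorted grid
c=P.mean(0); best=None
from scipy.optimize import linear_sum_assignment as L
G=np.array([(x,y) for x in(-33,33) for y in(-66,0,66)],float)
for a in np.radians(np.arange(-40,40,.25)):
    R=np.array([[np.cos(a),-np.sin(a)],[np.sin(a),np.cos(a)]])
    D=((P[:,None,:2]-c[:2]-(G@R.T)[None])**2).sum(2); i,j=L(D)
    if best is None or D[i,j].sum()<best[0]: best=(D[i,j].sum(),np.degrees(a))
print("crate",c.round(1),"yaw",best[1],"rms",(best[0]/6)**.5)
# masks for the stamp
for n,d,b in(("T",T,(382,412,200,232)),("S",S,(318,348,235,290))):
    g=d["img"].astype(int); bx=box(g,*b)
    br=(g[...,0]>g[...,1]+8)&bx; ys,xs=np.where(br)
    w=(g.min(2)>110)&bx; wy,wx=np.where(w)
    print(n,"brown",xs.min(),xs.max(),ys.min(),ys.max(),"steel",wx.min(),wx.max(),wy.min(),wy.max())
    if n=="T":
        f=(g[...,0]>75)&br; print("top face",np.argwhere(f).mean(0)[::-1],f.sum())
for n,d,b in(("T",T,(464,482,216,232)),("S",S,(328,348,313,332))):
    g=d["img"].astype(int); m=(g.max(2)<50)&box(g,*b)
    print(n,[(c.round(1),st) for c,st,_ in comps(m,15)])
g=T["img"];print(g[205:225,392:408,0])
E
```

```text
T 6
S 6
[593.7  11.   73.3] 0.08
[590.8  77.4  70.8] 0.16
[587.5 143.7  70.8] 0.16
[527.8   7.8  72.9] 0.05
[524.5  74.   70.8] 0.29
[521.4 140.1  70.8] 0.06
crate [557.6  75.7  71.5] yaw 2.75 rms 0.33514158188250154
T brown 393 405 207 221 steel 385 401 210 226
top face [399.30841121 212.18691589] 107
S brown 327 340 239 271 steel 323 342 264 283
T [(array([470., 224.]), array([464, 218,  14,  14, 125], dtype=int32))]
S [(array([337.3, 322.5]), array([328, 314,  17,  18, 210], dtype=int32))]
[[ 39  33  38  34  34  37  37  37  36  34  38  34  34  38  35  34]
 [ 36  37  37  36  40  44  62  64  61  47  37  37  35  35  35  35]
 [ 37  34  37  45  74  93  95  95  99  94  88  47  35  36  33  34]
 [ 40  35  48  75  87  90  94  95  97  97  96  92  57  33  33  35]
 [ 75  41  74  85  88  90  91  94  95  95  96  98  88  39  36  34]
 [113  51  87  91  90  90  90  90  94  94  98  97  91  55  36  36]
 [ 39  58  89  94  91  90  90  89  91  92  96  99  96  71  32  34]
 [ 37  55  90  96  93  92  91  92  90  92  95  97  98  88  34  33]
 [ 35  49  87  95  96  93  94  92  92  89  91  93  95  86  54  52]
 [ 33  48  85  92  95  95  95  95  94  94  94  93  88  59  51  50]
 [ 32  38  64  87  91  95  96  98  95  95  93  94  81  33  33  35]
 [ 29  31  39  68  88  91  92  96  96  99  98  84  48  35  35  36]
 [ 33  33  34  35  56  77  89  88  92  95  74  48  35  33  34  32]
 [ 33  29  33  33  33  38  48  51  58  49  39  35  35  34  34  36]
 [ 31  33  33  33  31  34  37  42  80 134  70  34  36  32  34  35]
 [ 32  35  34  31  35  38  47  86 169 206  32  37  35  32  33  35]
 [ 32  35  34  36  40  62 116 180 202 163  36  34  35  37  35  37]
 [ 48  48  49  49  84 155 208 208 186  73  37  34  33  35  34  35]
 [166 167 157 150 207 208 208 198 146  29  33  34  34  37  34  33]
 [208 207 203 204 206 208 196 139  31  30  37  35  37  37  35  35]]
```

```bash
python3 - <<'E'
from h import *
T=eyes.snapshot("top");S=eyes.snapshot("side")
x,e=tri(T,(399.3,212.2),S,(334.5,243.5)); print("stamp top",x.round(1),round(e,1))
print("T@130",plane(T,(399.3,212.2),130).round(1),"S@130",plane(S,(334.5,243.5),130).round(1),"S foot@0",plane(S,(332.5,277),0).round(1))
for z,d,p in((130,T,(471.5,224)),(130,S,(337.5,322.5))): print("ball@130",plane(d,p,z).round(1))
x,e=tri(T,(471.5,224),S,(337.5,322.5)); print("ball tri",x.round(1),round(e,1))
g=T["img"].astype(int); m=np.zeros(g.shape[:2],np.uint8)
m[200:252,432:486]=((g.min(2)>95)&(np.ptp(g,axis=2)<30))[200:252,432:486]
n,l,st,c=cv2.connectedComponentsWithStats(m); k=1+st[1:,4].argmax()
pts=np.argwhere(l==k)[:,::-1].astype(np.float32); rc=cv2.minAreaRect(pts); print(rc,cv2.boxPoints(rc).round(1).tolist(),st[k])
Q=np.array([plane(T,p,55)[:2] for p in cv2.boxPoints(rc)]); print(Q.round(1), "centre",Q.mean(0)); 
print([(np.degrees(np.arctan2(*(Q[(i+1)%4]-Q[i])[::-1])).round(1),np.linalg.norm(Q[(i+1)%4]-Q[i]).round(1)) for i in range(4)])
# brass stubs
h=cv2.cvtColor(T["img"],cv2.COLOR_RGB2HSV); b=np.zeros_like(m); b[196:216,440:480]=((h[...,1]>110)&(h[...,0]>15)&(h[...,0]<32)&(h[...,2]>120))[196:216,440:480]
n,l,st,c=cv2.connectedComponentsWithStats(b); print([(c[i].round(1),st[i,4],plane(T,c[i],27).round(1)) for i in range(1,n) if st[i,4]>8])
# covers on z=76 from each
for nme,d,bb in(("T",T,(240,340,170,245)),("S",S,(285,360,140,225))):
    m=np.zeros(g.shape[:2],np.uint8); m[bb[2]:bb[3],bb[0]:bb[1]]=(d["img"].min(2)>170)[bb[2]:bb[3],bb[0]:bb[1]]
    n,l,st,c=cv2.connectedComponentsWithStats(m,connectivity=4); print(nme,np.mean([plane(d,c[i],76) for i in range(1,n) if st[i,4]>80],0).round(1))
E
```

```text
stamp top [ 544.  -187.3  128.6] 1.0
T@130 [ 542.8 -187.   130. ] S@130 [ 544.7 -188.1  130. ] S foot@0 [ 544.2 -193.8    0. ]
ball@130 [ 516.1 -357.5  130. ]
ball@130 [ 517.2 -361.   130. ]
ball tri [ 517.3 -359.   125.3] 0.6
((462.1732177734375, 227.189697265625), (35.05471420288086, 35.23634338378906), 2.6025619506835938) [[443.8999938964844, 244.0], [445.5, 208.8000030517578], [480.5, 210.39999389648438], [478.8999938964844, 245.60000610351562]] [445 209  36  37 878]
[[ 474.6 -309.7]
 [ 564.  -316.7]
 [ 560.7 -405.9]
 [ 471.3 -397.9]] centre [ 517.675463   -357.56128159]
[(np.float64(-4.4), np.float64(89.7)), (np.float64(-92.1), np.float64(89.3)), (np.float64(174.9), np.float64(89.8)), (np.float64(87.8), np.float64(88.2))]
[(array([451.4, 205.6]), np.int32(35), array([ 577.2, -339.9,   27. ])), (array([468.5, 206.9]), np.int32(37), array([ 574. , -384.6,   27. ]))]
T [556.8  75.3  76. ]
S [556.9  71.3  76. ]
```

The crop confirms both: a brown handle on a round steel foot, and a grey box with two brass stubs on its far face.

Measured poses:
- **Stamp:** (543, -187)
- **Valve:** (517, -358), yaw about -4°
- **Crate:** (557, 75), yaw 2.75°

The tops triangulate to 129 mm for the stamp and about 72 mm for the covers, which agrees with the text within calibration. Next I'll work out the first move.

```bash
cat >> h.py <<'E'
def go(cur,tgt):
    """cur,tgt: x,y,z,yaw(deg), tool down -> row shift"""
    a=np.radians(cur[3]); R=np.array([[np.cos(a),np.sin(a),0],[np.sin(a),-np.cos(a),0],[0,0,-1]])
    d=R.T@(np.array(tgt[:3],float)-cur[:3])/10
    w=(tgt[3]-cur[3]+180)%360-180
    print("shift cm",d.round(2),"rz",round(-np.radians(w),3))
E
python3 -c "
from h import *
go((225.2,556.1,195.1,157.95),(543.5,-187.5,240,90))"
```

```text
shift cm [-57.42 -56.97  -4.49] rz 1.186
```

```bash
python3 -m handwheel '{"series": [[[-57.42,-56.97,-4.5,0,0,1.186,1],[-57.42,-56.97,-4.5,0,0,1.186,1],[-57.42,-56.97,-4.5,0,0,1.186,1],[-57.42,-56.97,-4.5,0,0,1.186,1],[-57.42,-56.97,-4.5,0,0,1.186,1],[-57.42,-56.97,-4.5,0,0,1.186,1],[-57.42,-56.97,-4.5,0,0,1.186,1],[-57.42,-56.97,-4.5,0,0,1.186,1],[-57.42,-56.97,-4.5,0,0,1.186,1],[-57.42,-56.97,-4.5,0,0,1.186,1],[-57.42,-56.97,-4.5,0,0,1.186,1],[-57.42,-56.97,-4.5,0,0,1.186,1]]]}'
```

```text
time: 1.8
tool_pos: [520.5, -134.4, 237.1]
tcp_rot: [180.0, 0.0, 90.0]
ft_force: [1.3, 0.8, 0.7]
finger_gap: 85.7
grip_force: 0.0
```

```bash
python3 -m handwheel '{"series": [[[-5.3,2.3,0,0,0,0,1],[-5.3,2.3,3,0,0,0,1],[-5.3,2.3,7,0,0,0,1]]]}'; python3 - <<'E'
from h import *
for n in("side","top"):
    d=eyes.snapshot(n); cv2.imwrite(f"pics/{n}1.png",d["img"][:,:,::-1])
t=cv2.imread("pics/top1.png");s=cv2.imread("pics/side1.png")
im=np.hstack([cv2.resize(t[160:280,340:460],(400,400)),cv2.resize(s[160:300,270:410],(400,400))])
cv2.imwrite("pics/crop2.png",im); print(status.sense()["tool_pos"],status.sense()["time"])
E
```

```text
time: 2.17
tool_pos: [543.8, -186.7, 166.8]
tcp_rot: [179.9, 0.0, 89.9]
ft_force: [0.3, 0.6, -0.3]
finger_gap: 85.2
grip_force: 0.0
[ 539.70545397 -184.15614079  161.21209863] 2.275
```

View pics/crop2.png

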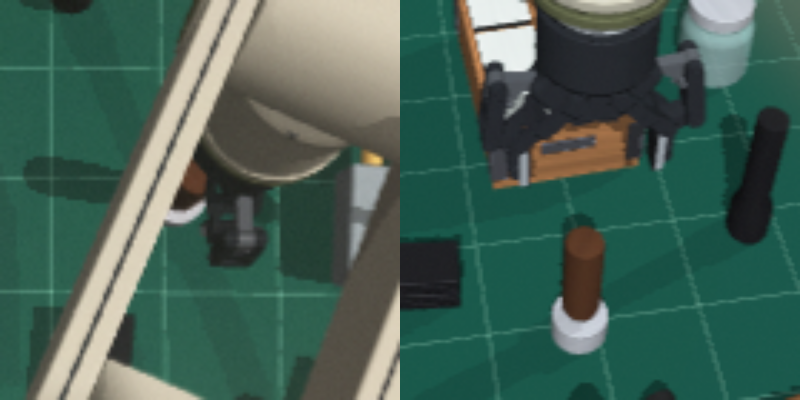

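The fingers (columns 520 and 660 in the right half) straddle the handle (585), so I'll go down.

```bash
python3 -m handwheel '{"series": [[[0,0,0,0,0,0,1],[0,0,0,0,0,0,1]]]}'; python3 -m handwheel '{"series": [[[0,0,4,0,0,0,1],[0,0,8,0,0,0,1],[0,0,8,0,0,0,1]]]}'
```

```text
time: 2.52
tool_pos: [544.3, -185.6, 169.4]
tcp_rot: [179.8, 0.1, 90.0]
ft_force: [0.1, 0.9, 1.0]
finger_gap: 85.6
grip_force: 0.0
time: 2.9
tool_pos: [541.1, -184.3, 84.9]
tcp_rot: [-179.8, -0.1, 90.0]
ft_force: [-0.7, -0.0, -0.6]
finger_gap: 85.4
grip_force: 0.0
```

```bash
python3 -m handwheel '{"series": [[[-0.2,0.1,0.2,0,0,0,1],[-0.2,0.1,0.2,0,0,0,0],[-0.2,0.1,0.2,0,0,0,0],[-0.2,0.1,0.2,0,0,0,0],[-0.2,0.1,0.2,0,0,0,0],[-0.2,0.1,0.2,0,0,0,0],[-0.2,0.1,0.2,0,0,0,0]]]}' 70; python3 -c "
from h import *
for i in range(6): print(status.sense()['tool_pos'],status.sense()['time'])"
```

```text
time: 3.78
tool_pos: [544.8, -187.5, 85.9]
tcp_rot: [179.9, 0.0, 90.0]
ft_force: [0.1, -0.7, 5.8]
finger_gap: 27.7
grip_force: 68.6
[ 544.79158549 -187.53641343   85.9387219 ] 3.775
[ 544.79158549 -187.53641343   85.9387219 ] 3.775
[ 544.79158549 -187.53641343   85.9387219 ] 3.775
[ 544.79158549 -187.53641343   85.9387219 ] 3.775
[ 544.79158549 -187.53641343   85.9387219 ] 3.775
[ 544.79158549 -187.53641343   85.9387219 ] 3.775
```

```bash
python3 -m handwheel '{"series": [[[0,0,-3,0,0,0,0],[0,0,-7,0,0,0,0],[0,0,-11,0,0,0,0],[0,0,-11,0,0,0,0],[0,0,-11,0,0,0,0]]]}'; python3 - <<'E'
from h import *
d=eyes.snapshot("side"); cv2.imwrite("pics/side2.png",d["img"][:,:,::-1])
s=cv2.imread("pics/side2.png"); cv2.imwrite("pics/crop3.png",cv2.resize(s[150:290,270:410],(500,500)))
E
```

```text
time: 4.4
tool_pos: [543.0, -186.9, 192.8]
tcp_rot: [-179.9, -0.1, 90.0]
ft_force: [0.3, -0.2, -3.8]
finger_gap: 27.0
grip_force: 69.9
```

View pics/crop3.png

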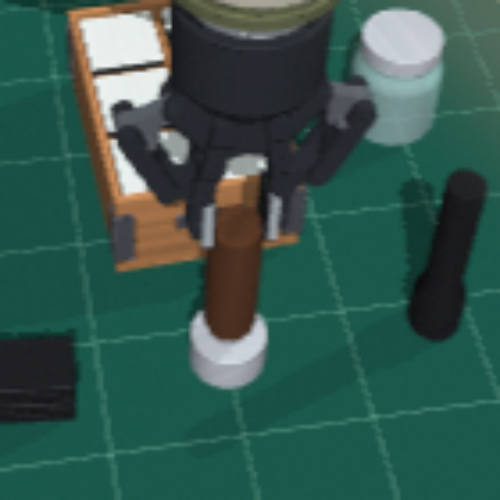

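```bash
python3 - <<'E'
from h import *
d=eyes.snapshot("side")
f=lambda X:((proj(d,X)-[270,150])*500/140).round(0)
for n,X in dict(tcp=(543.5,-187,193),grasp=(543.5,-187,212),top=(543.5,-187,237),foot=(543.5,-187,107),foottop=(543.5,-187,135),tipL=(528,-187,193),tipR=(559,-187,193)).items(): print(n,f(X))
# foot & handle in picture
g=d["img"].astype(int); br=(g[...,0]>g[...,1]+12)&(g[...,0]<130); br[:,:322]=0;br[:,348:]=0;br[:205]=0;br[245:]=0
for y in range(206,246,4):
    xs=np.where(br[y])[0]; print(y,xs.min() if len(xs) else None,xs.max() if len(xs) else None)
w=(g.min(2)>110); w[:, :318]=0; w[:,352:]=0; w[:230]=0; w[262:]=0; ys,xs=np.where(w); print("steel",xs.min(),xs.max(),ys.min(),ys.max())
E
```

```text
tcp [232. 268.]
grasp [234. 248.]
top [236. 219.]
foot [227. 354.]
foottop [228. 328.]
tipL [205. 272.]
tipR [259. 265.]
206 329 341
210 330 341
214 322 343
218 325 343
222 328 341
226 328 341
230 328 341
234 328 340
238 327 340
242 329 339
steel 323 344 237 258
```

Stamp held upright: its top is at crop (240,220), predicted (236,219). It's about centred in the fingers. Now I'll probe the near right cell at (527.8, 7.8), with the foot 8 mm into the cover.

```bash
python3 -m handwheel '{"series": [[[6,-0.5,0,0,0,0,0],[12,-1,0,0,0,0,0],[17,-1.4,0,0,0,0,0],[19.5,-1.6,0,0,0,0,0],[19.5,-1.6,0,0,0,0,0],[19.5,-1.6,0,0,0,0,0]]]}';  python3 -m handwheel '{"series": [[[0,0,2,0,0,0,0],[0,0,3.4,0,0,0,0],[0,0,3.9,0,0,0,0],[0,0,3.9,0,0,0,0],[0,0,3.9,0,0,0,0]]]}'
```

```text
time: 5.25
tool_pos: [527.3, 7.2, 193.5]
tcp_rot: [-179.9, 0.0, 90.0]
ft_force: [0.0, -0.5, -4.1]
finger_gap: 27.3
grip_force: 70.0
time: 5.88
tool_pos: [528.2, 7.7, 156.3]
tcp_rot: [180.0, 0.0, 90.0]
ft_force: [-0.5, -0.3, -2.7]
finger_gap: 27.0
grip_force: 70.2
```

```bash
python3 -m handwheel '{"series": [[[0,0,1.2,0,0,0,0],[0,0,2,0,0,0,0],[0,0,2.2,0,0,0,0],[0,0,2.2,0,0,0,0]]]}'
```

```text
time: 6.38
tool_pos: [528.8, 7.7, 134.8]
tcp_rot: [179.9, 0.0, 90.0]
ft_force: [0.1, -0.8, 5.6]
finger_gap: 27.5
grip_force: 71.0
```

```bash
python3 -m handwheel '{"series": [[[0,0,0.15,0,0,0,0],[0,0,0.15,0,0,0,0]]]}';  python3 -m handwheel '{"series": [[[0,0,-4,0,0,0,0],[0,0,-6.2,0,0,0,0],[0,0,-6.2,0,0,0,0],[3,-0.15,-6.2,0,0,0,0],[6.6,-0.33,-6.2,0,0,0,0],[6.6,-0.33,-6.2,0,0,0,0],[6.6,-0.33,-4.2,0,0,0,0],[6.6,-0.33,-2.6,0,0,0,0],[6.6,-0.33,-2.35,0,0,0,0],[6.6,-0.33,-2.35,0,0,0,0],[6.6,-0.33,-2.35,0,0,0,0]]]}'
```

```text
time: 6.62
tool_pos: [529.1, 7.7, 133.9]
tcp_rot: [179.8, 0.0, 90.0]
ft_force: [-1.0, 0.4, 8.5]
finger_gap: 27.4
grip_force: 71.3
time: 8.0
tool_pos: [524.5, 73.4, 155.7]
tcp_rot: [-180.0, -0.0, 90.0]
ft_force: [-1.0, 0.0, 1.6]
finger_gap: 27.3
grip_force: 70.6
```

```bash
python3 -m handwheel '{"series": [[[0,0,0.2,0,0,0,0],[0,0,0.2,0,0,0,0],[0,0,0.2,0,0,0,0]]]}'
```

```text
time: 8.38
tool_pos: [524.9, 73.7, 154.4]
tcp_rot: [180.0, -0.0, 90.0]
ft_force: [-4.7, 1.2, 6.1]
finger_gap: 27.3
grip_force: 71.1
```

```bash
python3 -m handwheel '{"series": [[[0,0,-3,0,0,0,0],[0,0,-3.8,0,0,0,0],[3,-0.15,-3.8,0,0,0,0],[6.6,-0.33,-3.8,0,0,0,0],[6.6,-0.33,-3.8,0,0,0,0],[6.6,-0.33,-2,0,0,0,0],[6.6,-0.33,-0.5,0,0,0,0],[6.6,-0.33,0,0,0,0,0],[6.6,-0.33,0,0,0,0,0],[6.6,-0.33,0,0,0,0,0]]]}'
```

```text
time: 9.62
tool_pos: [521.7, 139.5, 154.6]
tcp_rot: [179.9, -0.0, 90.0]
ft_force: [-1.8, 0.8, 5.2]
finger_gap: 27.3
grip_force: 71.1
```

```bash
python3 -m handwheel '{"series": [[[0,0,-3,0,0,0,0],[0,0,-3.8,0,0,0,0],[0.15,3,-3.8,0,0,0,0],[0.33,6.6,-3.8,0,0,0,0],[0.33,6.6,-3.8,0,0,0,0],[0.33,6.6,-2,0,0,0,0],[0.33,6.6,-0.5,0,0,0,0],[0.33,6.6,0,0,0,0,0],[0.33,6.6,0,0,0,0,0],[0.33,6.6,0,0,0,0,0]]]}'
```

```text
time: 10.88
tool_pos: [587.5, 143.1, 154.5]
tcp_rot: [180.0, -0.0, 90.0]
ft_force: [-0.3, 0.4, -2.1]
finger_gap: 27.1
grip_force: 70.8
```

Soft here (+2 N): it's either the second low cell or the empty one. I'll push 23 mm deeper.

```bash
python3 -m handwheel '{"series": [[[0,0,1.2,0,0,0,0],[0,0,1.9,0,0,0,0],[0,0,2.15,0,0,0,0],[0,0,2.15,0,0,0,0],[0,0,2.15,0,0,0,0]]]}'
```

```text
time: 11.5
tool_pos: [588.5, 143.3, 134.0]
tcp_rot: [179.8, -0.0, 90.0]
ft_force: [-0.3, 0.9, 7.5]
finger_gap: 27.0
grip_force: 71.9
```

Low stock: 11.6 N above baseline. Next is the far middle cell at (590.8, 77.4).

```bash
python3 -m handwheel '{"series": [[[0,0,-4,0,0,0,0],[0,0,-5.95,0,0,0,0],[0,0,-5.95,0,0,0,0],[-3,0.15,-5.95,0,0,0,0],[-6.6,0.33,-5.95,0,0,0,0],[-6.6,0.33,-5.95,0,0,0,0],[-6.6,0.33,-4,0,0,0,0],[-6.6,0.33,-2.6,0,0,0,0],[-6.6,0.33,-2.15,0,0,0,0],[-6.6,0.33,-2.15,0,0,0,0],[-6.6,0.33,-2.15,0,0,0,0]]]}'
```

```text
time: 12.88
tool_pos: [590.7, 77.6, 154.5]
tcp_rot: [180.0, 0.0, 90.1]
ft_force: [-3.4, -1.8, 5.4]
finger_gap: 27.5
grip_force: 71.6
```

Three tall and two low cells are now found, so the far right cell at (593.7, 11) must be the empty one. I'll verify it by feel.

```bash
python3 -m handwheel '{"series": [[[0,0,-3,0,0,0,0],[0,0,-3.8,0,0,0,0],[-3,0.15,-3.8,0,0,0,0],[-6.6,0.33,-3.8,0,0,0,0],[-6.6,0.33,-3.8,0,0,0,0],[-6.6,0.33,-2,0,0,0,0],[-6.6,0.33,-0.5,0,0,0,0],[-6.6,0.33,0,0,0,0,0],[-6.6,0.33,0,0,0,0,0]]]}'; python3 -m handwheel '{"series": [[[0,0,1.2,0,0,0,0],[0,0,1.9,0,0,0,0],[0,0,2.25,0,0,0,0],[0,0,2.25,0,0,0,0],[0,0,2.25,0,0,0,0]]]}'
```

```text
time: 14.0
tool_pos: [593.2, 11.5, 152.8]
tcp_rot: [-179.9, -0.0, 90.0]
ft_force: [-0.9, -0.1, -1.8]
finger_gap: 27.2
grip_force: 70.8
time: 14.62
tool_pos: [593.9, 11.0, 131.5]
tcp_rot: [180.0, 0.0, 90.0]
ft_force: [0.4, -0.6, -1.8]
finger_gap: 27.2
grip_force: 70.8
```

```bash
python3 -m handwheel '{"series": [[[0,0,1,0,0,0,0],[0,0,1.7,0,0,0,0],[0,0,2.15,0,0,0,0],[0,0,2.25,0,0,0,0],[0,0,2.25,0,0,0,0],[0,0,2.25,0,0,0,0]]]}'
```

```text
time: 15.38
tool_pos: [594.0, 11.0, 109.0]
tcp_rot: [180.0, 0.0, 90.0]
ft_force: [1.0, -0.3, -0.1]
finger_gap: 27.5
grip_force: 71.0
```

```bash
python3 -m handwheel '{"series": [[[0,0,0.1,0,0,0,0],[0,0,0.15,0,0,0,0],[0,0,0.15,0,0,0,0],[0,0,0.15,0,0,0,0]]]}'
```

```text
time: 15.88
tool_pos: [594.3, 11.0, 107.7]
tcp_rot: [180.0, 0.0, 90.0]
ft_force: [-0.4, 0.6, 5.2]
finger_gap: 27.5
grip_force: 71.5
```

Firm end stop felt at about 52 mm depth. I'll ease off slightly, release and rise.

```bash
python3 -m handwheel '{"series": [[[0,0,-0.1,0,0,0,0],[0,0,-0.1,0,0,0,0.45],[0,0,-0.1,0,0,0,0.6],[0,0,-0.1,0,0,0,0.8],[0,0,-0.1,0,0,0,0.8],[0,0,-0.1,0,0,0,0.8],[0,0,-2,0,0,0,0.8],[0,0,-6,0,0,0,0.8],[0,0,-10,0,0,0,0.8],[0,0,-13,0,0,0,0.8],[0,0,-13,0,0,0,0.8]]]}'
```

```text
time: 17.25
tool_pos: [596.1, 10.9, 242.6]
tcp_rot: [179.6, 0.0, 90.0]
ft_force: [0.6, -0.4, -0.2]
finger_gap: 68.4
grip_force: 0.0
```

```bash
python3 -m handwheel '{"series": [[[-6,-1,0,0,0,0,0],[-12,-2,0,0,0,0,0],[-18,-3.2,0,0,0,0,0],[-24,-4.4,0,0,0,0,0],[-30,-5.6,0,0,0,0,0],[-36,-6.8,0,0,0,0,0],[-41.1,-7.7,0,0,0,0,0],[-41.1,-7.7,0,0,0,0,0],[-41.1,-7.7,0,0,0,0,0]]]}' 30; python3 - <<'E'
from h import *
T=eyes.snapshot("top");S=eyes.snapshot("side")
f=lambda d,x0,x1,y0,y1:cv2.resize(d["img"][y0:y1,x0:x1,::-1],(400,400),interpolation=cv2.INTER_CUBIC)
cv2.imwrite("pics/crop4.png",np.hstack([f(T,230,350,150,270),f(S,270,380,130,240)]))
E
```

```text
time: 18.38
tool_pos: [516.7, -399.5, 236.5]
tcp_rot: [-180.0, -0.1, 90.0]
ft_force: [-0.3, 0.7, -0.4]
finger_gap: -0.3
grip_force: 0.0
```

View pics/crop4.png

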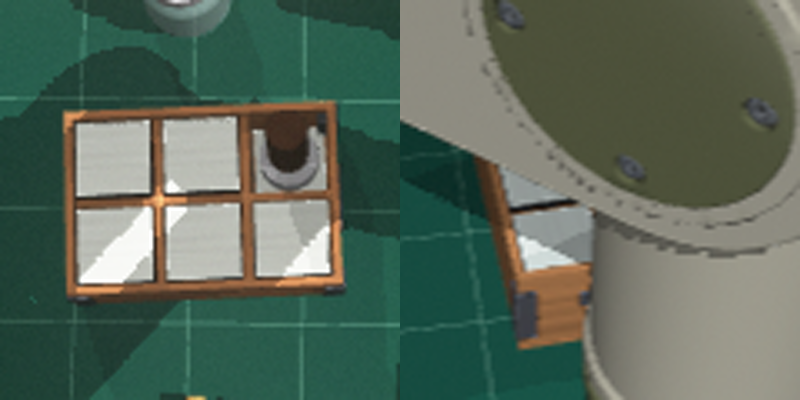

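The stamp stands centred in the far right cell, at top crop (290,150), with its foot sunk in the cell. Now I'll lower the shut fingers on the far side of the ball from the crate.

```bash
python3 -m handwheel '{"series": [[[0,0,4,0,0,0,0],[0,0,9,0,0,0,0],[0,0,12.7,0,0,0,0],[0,0,12.7,0,0,0,0],[0,0,12.7,0,0,0,0]]]}';  python3 -m handwheel '{"series": [[[0.8,0,0,0,0,0,0],[1.6,0,0,0,0,0,0],[2.4,0.1,0,0,0,0,0],[2.8,0.2,0,0,0,0,0],[2.8,0.2,0,0,0,0,0]]]}'
```

```text
time: 19.1
tool_pos: [518.1, -399.9, 112.5]
tcp_rot: [179.9, 0.1, 90.1]
ft_force: [0.1, -0.2, -0.0]
finger_gap: 0.0
grip_force: 0.0
time: 19.73
tool_pos: [519.1, -371.6, 110.3]
tcp_rot: [-180.0, 0.0, 90.0]
ft_force: [0.0, 0.6, -1.0]
finger_gap: 0.0
grip_force: 0.0
```

```bash
python3 -m handwheel '{"series": [[[0.6,0,0,0,0,0,0],[1.2,0.1,0,0,0,0,0],[1.7,0.1,0,0,0,0,0],[1.7,0.1,0,0,0,0,0],[1.7,0.1,0,0,0,0,0]]]}'; python3 - <<'E'
from h import *
S=eyes.snapshot("side");T=eyes.snapshot("top")
print([status.sense()["ft_force"].round(1)])
f=lambda d,x0,x1,y0,y1:cv2.resize(d["img"][y0:y1,x0:x1,::-1],(400,400),interpolation=cv2.INTER_CUBIC)
cv2.imwrite("pics/crop5.png",np.hstack([f(T,410,510,170,270),f(S,290,390,280,380)]))
E
```

```text
time: 20.35
tool_pos: [520.0, -355.0, 110.3]
tcp_rot: [180.0, 0.0, 90.0]
ft_force: [0.5, -0.5, -0.2]
finger_gap: -0.3
grip_force: 0.0
[array([-0.1,  0. , -0.3])]
```

View pics/crop5.png

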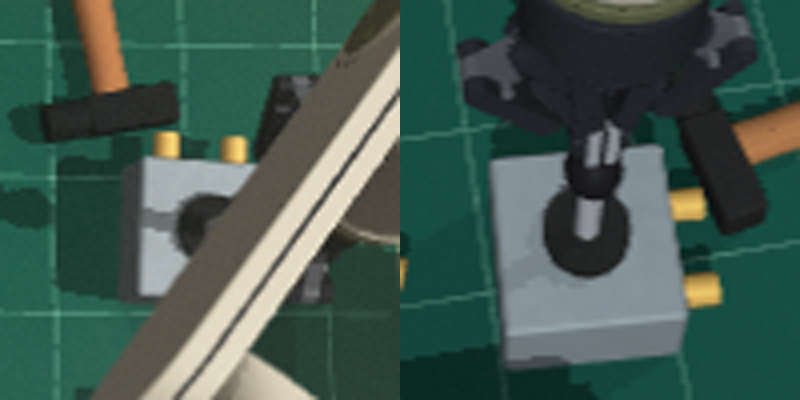

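The ball appears still at rest, at crop (595,175), with the fingers apparently above or behind it. I'll check the projections.

```bash
python3 - <<'E'
from h import *
S=eyes.snapshot("side"); s=status.sense(); print(s["tool_pos"].round(1),s["ft_force"].round(1))
f=lambda X:((proj(S,X)-[290,280])*4+[400,0]).round(0)
P=np.array([517.3,-358,55])
for t in(-.3,0,.25,.5): print("ball",t,f(P+75*np.array([.07*np.sin(t),np.sin(t),np.cos(t)])))
for z in(110,125,140,160): print("finger",z,f((520,-355,z)), "front face",f((520,-366,z)))
E
```

```text
[ 519.9 -355.1  110.3] [-0.6  0.9  0.1]
ball -0.3 [595. 214.]
ball 0 [589. 164.]
ball 0.25 [584. 128.]
ball 0.5 [579. 100.]
finger 110 [591. 175.] front face [596. 197.]
finger 125 [593. 161.] front face [597. 184.]
finger 140 [594. 147.] front face [599. 170.]
finger 160 [597. 128.] front face [601. 151.]
```

```bash
python3 - <<'E'
from h import *
S=eyes.snapshot("side")["img"][:,:,::-1]; s0=cv2.imread("pics/side0.png")
g=lambda i:cv2.resize(cv2.convertScaleAbs(i[295:351,318:358],alpha=1.8,beta=15),(400,560),interpolation=cv2.INTER_CUBIC)
cv2.imwrite("pics/crop6.png",np.hstack([g(s0),g(S)]))
E
```

```text
(no output)
```

View pics/crop6.png

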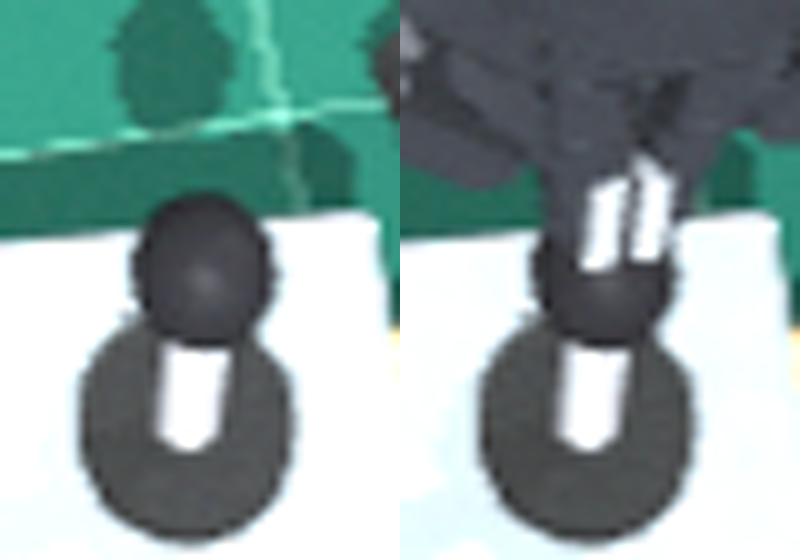

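The ball hasn't moved. The shut finger tips end at (340,322), over the ball's upper half, so the physical tips stand higher than the reported TCP suggests. I'll back off over the ball and go lower.

```bash
python3 -m handwheel '{"series": [[[0,0,-2.5,0,0,0,0],[0,0,-2.5,0,0,0,0],[-4,-0.1,-2.5,0,0,0,0],[-5,-0.2,-2.5,0,0,0,0],[-5,-0.2,-2.5,0,0,0,0],[-5,-0.2,0,0,0,0,0],[-5,-0.2,0,0,0,0,0],[-5,-0.2,0,0,0,0,0]]]}'; python3 - <<'E'
from h import *
S=eyes.snapshot("side")
s=status.sense(); print(s["tool_pos"].round(1))
f=lambda d,x0,x1,y0,y1:cv2.resize(cv2.convertScaleAbs(d["img"][y0:y1,x0:x1,::-1],alpha=1.8,beta=15),(560,560),interpolation=cv2.INTER_CUBIC)
cv2.imwrite("pics/crop7.png",f(S,304,374,290,360))
for z in(110,130,150): print(z,((proj(S,(518,-405,z))-[304,290])*8).round(0),((proj(S,(518,-416,z))-[304,290])*8).round(0))
E
```

```text
time: 21.55
tool_pos: [518.2, -404.3, 110.6]
tcp_rot: [-180.0, -0.0, 90.0]
ft_force: [0.1, -0.3, 0.4]
finger_gap: 0.2
grip_force: 0.0
[ 518.5 -404.8  111.3]
110 [305. 484.] [315. 533.]
130 [310. 450.] [320. 500.]
150 [315. 414.] [326. 465.]
```

View pics/crop7.png

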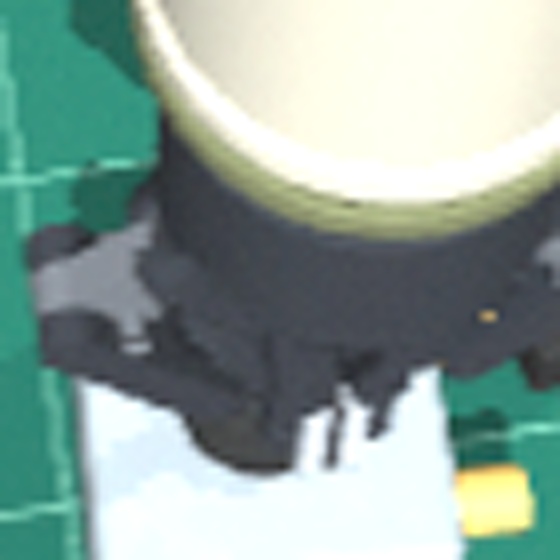

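```bash
python3 -m handwheel '{"series": [[[-1,0,0,0,0,0,0],[-1,0,1.5,0,0,0,0],[-1,0,2.8,0,0,0,0],[-1,0,2.8,0,0,0,0],[-1,0,2.8,0,0,0,0]]]}'; python3 -m handwheel '{"series": [[[0.8,0,0,0,0,0,0],[1.6,0,0,0,0,0,0],[2.4,0.1,0,0,0,0,0],[3.2,0.1,0,0,0,0,0],[4,0.1,0,0,0,0,0],[4,0.1,0,0,0,0,0]]]}'
```

```text
time: 22.22
tool_pos: [517.8, -414.7, 81.9]
tcp_rot: [-180.0, -0.0, 90.0]
ft_force: [-0.4, 0.0, 0.4]
finger_gap: 0.0
grip_force: 0.0
time: 22.98
tool_pos: [519.2, -374.5, 82.5]
tcp_rot: [180.0, 0.0, 90.0]
ft_force: [-0.4, -1.1, -0.2]
finger_gap: -0.5
grip_force: 0.4
```

```bash
python3 -m handwheel '{"series": [[[0.6,0,0,0,0,0,0],[1.2,0.1,0,0,0,0,0],[1.2,0.1,0,0,0,0,0]]]}'; python3 - <<'E'
from h import *
S=eyes.snapshot("side"); cv2.imwrite("pics/side8.png",S["img"][:,:,::-1])
s0=cv2.imread("pics/side0.png").astype(int); n=S["img"][:,:,::-1].astype(int)
# rod rows: bright pixels over the dark boot, cols 332-344
for y in range(316,342,2): print(y,n[y,328:350].mean(1).astype(int).tolist(), )
E
```

```text
time: 23.35
tool_pos: [519.8, -362.7, 82.2]
tcp_rot: [-180.0, 0.0, 90.0]
ft_force: [-1.1, -2.1, 0.4]
finger_gap: 0.1
grip_force: 1.0
316 [37, 37, 36, 36, 32, 30, 33, 35, 35, 33, 36, 33, 25, 24, 27, 20, 20, 20, 29, 36, 35, 35]
318 [36, 36, 36, 36, 34, 32, 33, 35, 37, 36, 35, 35, 32, 27, 26, 21, 22, 26, 32, 36, 36, 36]
320 [27, 29, 32, 35, 30, 28, 35, 35, 35, 36, 45, 46, 33, 31, 22, 28, 36, 37, 35, 37, 35, 79]
322 [35, 33, 62, 70, 34, 36, 36, 35, 34, 35, 35, 36, 36, 69, 84, 54, 35, 35, 37, 36, 63, 111]
324 [64, 112, 139, 121, 69, 28, 35, 35, 34, 48, 73, 100, 91, 45, 104, 140, 115, 58, 48, 82, 125, 138]
326 [140, 123, 92, 84, 57, 31, 38, 41, 49, 103, 141, 130, 89, 78, 126, 141, 112, 36, 36, 96, 139, 139]
328 [119, 69, 46, 36, 34, 33, 36, 34, 65, 115, 141, 115, 49, 97, 141, 136, 113, 98, 124, 138, 139, 140]
330 [45, 37, 35, 34, 35, 83, 135, 139, 115, 122, 141, 115, 57, 103, 141, 123, 76, 102, 138, 138, 138, 138]
332 [36, 34, 34, 35, 34, 87, 137, 160, 163, 148, 142, 119, 38, 37, 37, 37, 36, 36, 64, 111, 136, 136]
334 [34, 35, 35, 32, 31, 86, 138, 160, 170, 168, 157, 117, 36, 34, 35, 35, 37, 35, 35, 96, 137, 137]
336 [32, 31, 33, 32, 31, 87, 139, 160, 169, 168, 157, 115, 36, 35, 35, 36, 36, 35, 36, 80, 125, 138]
338 [31, 32, 31, 31, 32, 32, 69, 133, 170, 147, 83, 37, 36, 35, 35, 35, 36, 35, 36, 80, 126, 140]
340 [32, 31, 31, 34, 34, 36, 36, 35, 35, 36, 35, 35, 34, 35, 35, 36, 35, 35, 35, 99, 141, 140]
```

The lever is now moving: the force is rising as its spring predicts, with contact near y=-382. Full over should come at about y=-346.

```bash
python3 -m handwheel '{"series": [[[0.6,0,0,0,0,0,0],[1.2,0.1,0,0,0,0,0],[1.6,0.1,0,0,0,0,0],[1.6,0.1,0,0,0,0,0]]]}'
```

```text
time: 23.9
tool_pos: [520.7, -347.0, 82.0]
tcp_rot: [-180.0, 0.0, 90.0]
ft_force: [-0.3, -5.7, -3.6]
finger_gap: -0.2
grip_force: 2.7
```

```bash
python3 -m handwheel '{"series": [[[0.2,0,0,0,0,0,0],[0.3,0,0,0,0,0,0],[0.3,0,0,0,0,0,0]]]}'
```

```text
time: 24.28
tool_pos: [520.7, -346.6, 82.2]
tcp_rot: [180.0, 0.3, 89.9]
ft_force: [0.4, -15.2, -6.7]
finger_gap: -0.0
grip_force: 7.7
```

It's at the stop (15 N, no further travel). I'll hold about 1.1 s, then guide the lever back slowly.

```bash
python3 -m handwheel '{"series": [[[0,0,0,0,0,0,0],[0,0,0,0,0,0,0],[0,0,0,0,0,0,0],[0,0,0,0,0,0,0],[0,0,0,0,0,0,0],[0,0,0,0,0,0,0],[0,0,0,0,0,0,0],[0,0,0,0,0,0,0],[0,0,0,0,0,0,0]]]}'; python3 -m handwheel '{"series": [[[-0.6,0,0,0,0,0,0],[-1.2,-0.1,0,0,0,0,0],[-1.8,-0.1,0,0,0,0,0],[-2.4,-0.1,0,0,0,0,0],[-3,-0.2,0,0,0,0,0],[-3.6,-0.2,0,0,0,0,0],[-4.2,-0.2,0,0,0,0,0],[-5.5,-0.2,0,0,0,0,0],[-7,-0.2,0,0,0,0,0],[-7,-0.2,0,0,0,0,0]]]}'; python3 -m handwheel '{"series": [[[0,0,-5,0,0,0,0],[0,0,-10,0,0,0,0],[0,0,-15,0,0,0,0],[-3,-3,-18,0,0,0,0],[-6,-6,-18,0,0,0,0],[-10,-10,-18,0,0,0,0],[-10,-10,-18,0,0,0,0],[-10,-10,-18,0,0,0,0]]]}'
python3 - <<'E'
from h import *
T=eyes.snapshot("top");S=eyes.snapshot("side")
cv2.imwrite("pics/final.png",np.hstack([cv2.resize(T["img"][90:340,120:520,::-1],(400,250)),cv2.resize(S["img"][90:400,200:520,::-1],(258,250))]))
s0=cv2.imread("pics/side0.png")[:,:,::-1].astype(int); print("valve diff",np.abs(S["img"].astype(int)-s0)[310:345,325:352].max(2).mean().round(1))
E
```

```text
time: 25.4
tool_pos: [520.7, -346.6, 82.2]
tcp_rot: [180.0, 0.3, 89.9]
ft_force: [0.6, -15.5, -8.2]
finger_gap: -0.1
grip_force: 7.6
time: 26.65
tool_pos: [518.6, -415.5, 82.2]
tcp_rot: [180.0, 0.0, 89.9]
ft_force: [-0.3, -0.0, -0.3]
finger_gap: -0.3
grip_force: 0.0
time: 27.65
tool_pos: [419.0, -513.7, 262.1]
tcp_rot: [180.0, -0.0, 90.0]
ft_force: [-0.3, 0.5, -0.1]
finger_gap: -0.2
grip_force: 0.0
valve diff 22.7
```

View pics/final.png

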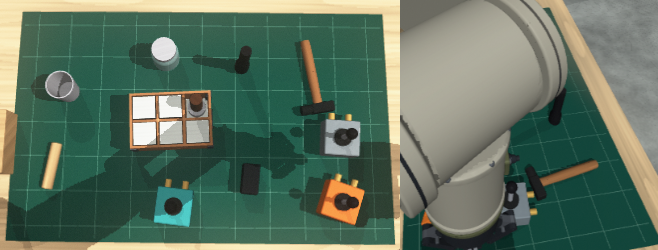

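```bash
python3 - <<'E'
from h import *
n=eyes.snapshot("top")["img"].astype(int); o=cv2.imread("pics/top0.png")[:,:,::-1].astype(int)
for i in(o,n):
    m=i.max(2)[212:242,452:484]<48; print(m.sum(),np.argwhere(m).mean(0)[::-1].round(1)+[452,212]); 
    for y in(220,224,228,232): print("".join("#" if v<48 else "." for v in i.max(2)[y,445:486]))
E
```

```text
232 [465.1 225.6]
..............#################..........
..........#######....########.###........
..........######.......######............
............############.................
214 [465.2 225.4]
..............#####.###########..........
..........#######....#######...##........
..........#.####.......######............
............##..########.................
```

The lever is back at centre, the stamp stands in its cell, nothing else has moved and the arm is clear.

```bash
python3 -c "
from bench import r
print(r.hand_in())"
```

```text
the job is handed in; nothing more can be done
None
```

The stamp stands upright and released in the empty far-right cell. The valve lever was held fully over towards the crate for just over a second, then let back to centre, and the job is handed in at about 28 s on the robot's clock.

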